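# Turn the recipe leaf

### The job

Turn to the next recipe on the recipe stand: push the right-hand page holder straight out to the side, clear of the pages, raise the top leaf alone from beneath its tab without pinching it, turn it over the rings until it lies flat on the left, then push the left-hand page holder well in over the turned leaf so that it keeps it down. Leave the right-hand holder out and the next leaf lying where it is. Go gently, without slamming the leaf or shifting the stand, and leave the things standing around alone.

Things in the scene. Friction and masses are not known exactly. Their poses are not given: they have to be found in the camera images.
- stand: Loose wooden recipe stand, about 2 kg, slides if pushed hard; origin on the worktop under the page origin. On it a board 230 mm wide sloping up by 15 degrees away from the robot; steel rings along its middle bind three stiff grey board leaves, stacked at the right at the start; the left half is bare. Leaf edges and tabs overhang the board by 35 to 57 mm with only the worktop beneath.
- pages: The page frame: origin on the ring axis half-way along, 60 mm above the worktop; x along the rings, up the slope, away from the robot; y to the left page; z square off the board. Board: top at z = -7.5 mm, x -125 to +100, y -115 to +115 mm; 12 mm thick. Rings 22 mm across. Fixed bottom leaf: size as the others, mid-plane z = -5 mm, tab at x = +45 mm.
- top_leaf (a joint): Angle of the top leaf about the page x axis: 0 = flat on the stack at the right (underside at page z = +3 mm), pi/2 = standing up off the board, pi = flat on the board at the left (upper face then at z = -3 mm). Leaf: 4 mm board, x -92 to +92, y -7 to -150 mm, about 80 g. The tight rings hold it at any angle it is left at; 1 to 2 N at the tab moves it.
- top_leaf_tab (a point): Middle of the index tab of the top leaf, in its mid-plane; at the start at page (-45, -161, +5) mm, so the tab nearest to the robot. Each tab is 42 mm wide (x), 4 mm thick and sticks out 22 mm from the leaf edge, to y = -172 mm. The tabs are staggered: none covers another. The point turns with the leaf.
- tab_label: Flat plastic label holder, 34 (x) x 17 x 1.6 mm, stuck on the upper face of the top leaf's tab, 5 mm in from the tab's outer edge; origin at the page origin, axes as the page axes while the leaf is at 0, turning with the leaf. Fingers that push the tab from beneath do not touch it.
- next_leaf (a joint): Angle of the next leaf, same axis, size and stiffness, 1 mm under the top leaf: 0 = flat at the right (mid-plane at page z = 0). It should stay there.
- next_leaf_tab (a point): Middle of the tab of the next leaf, at page (0, -161, 0) mm, half-way along the edge.
- right_holder_ball (a point): Centre of the 16 mm black ball at the tip of the right-hand page holder, a flat steel arm 8 mm wide and 6 mm thick (page z +10 to +16 mm; ball centre +17 mm) on a pin square to the board at page (-110, -75) mm, 75 mm from pin to ball. It lies 3 mm above the top leaf and stops it from being lifted.
- right_holder (a joint): Swing of the right-hand holder about its pin: 0 = pointing up the slope, across the leaf; +1.57 = pointing straight out to the right (-y), clear of all leaves (it clears them from 1.45 on); end stops at -0.4 and +1.8. Stays where it is left; about 0.5 N at the ball moves it.
- left_holder_ball (a point): Centre of the 16 mm black ball at the tip of the left-hand page holder, a like arm but set lower (page z -1 to +5 mm; ball centre +6 mm), 2 mm above a turned leaf, on a pin at page (-110, +75) mm, 75 mm from pin to ball.
- left_holder (a joint): Swing of the left-hand holder about its pin: 0 = pointing straight out to the left (+y), clear of the page; +1.57 = pointing up the slope, across the left page; end stops at -0.25 and +1.9. Stays where it is left; about 0.5 N at the ball moves it.
- salt: Bystander: salt shaker, 44 mm across, 90 mm high; origin at the centre of its foot.
- spice_jar: Bystander: spice jar with a green cap, 46 mm across, 106 mm high; origin at the centre of its foot.
- pepper_mill: Bystander: wooden pepper mill, 58 mm across, 170 mm high; origin at the centre of its foot.
- jam_jar: Bystander: jam jar with a red lid, 66 mm across, 82 mm high; origin at the centre of its foot, at the right near the robot.

How it is judged (in metres and radians):
On the way, in this order (a step that is already met when the one before it is completed fails the run):
1. the right-hand holder is swung out clear of the leaves (value of joint right_holder above 1.45 rad), for 0.2 s.
2. the top leaf is turned over and lies flat on the left (value of joint top_leaf above 3.07 rad), for 0.3 s.
3. the left-hand holder lies over the turned leaf (value of joint left_holder above 0.6 rad), for 0.2 s.
At the end, for the whole second after the job is handed in: The top leaf lies flat on the left (within 0.07 rad of its end), the next leaf is still flat on the right (within 0.06 rad), the left-hand holder lies across the turned leaf (swung in by 0.6 rad or more), the right-hand holder is still out (1.4 rad or more), all at rest (value of joint top_leaf above 3.07 rad and value of joint next_leaf below 0.06 rad and value of joint right_holder above 1.4 rad and value of joint left_holder above 0.6 rad and velocity of joint each of top_leaf, left_holder below 0.05 rad/s and linear speed of pages below 0.01 m/s); the robot touches nothing.
It fails at once if the next leaf is lifted too (more than 0.25 rad) (value of joint next_leaf above 0.25 rad).
It fails at once if the leaf is slammed over (faster than 5 rad/s) (velocity of joint top_leaf above 5 rad/s).
It fails at once if the tab is pinched: a finger bears on its label side while the leaf is being raised (contact force between the fingers and tab_label above 1 N and value of joint top_leaf between 0.15 and 2.6 rad).
It fails at once if the stand is dragged by more than 40 mm, lifted or tipped (distance of stand from where it was at the start of the episode above 0.04 m or height (world z) of stand above 0.012 m or angle between stand's own z axis and vertical above 0.1 rad).
It fails at once if a thing standing around is moved by more than 30 mm (distance of any of salt, spice_jar, pepper_mill, jam_jar from where it was at the start of the episode above 0.03 m).
It also fails if it takes over 67 s, if anything falls off the work surface, if the arm or the gripper's body presses on something with over 40 N, if the wrist force passes 120 N, or if a joint passes its speed limit or range.

### The arm

A 6-joint arm with a two-finger parallel gripper is mounted at the origin on a cart in front of the work surface, level with it; the furniture and walls round the work are solid. World frame = base frame: x ahead of the robot, y to its left, z up, the work surface at z = 0. Lengths are in mm, angles in rad, forces in N, time in s.
With the tool pointing down it reaches from about 300 to 775 mm from the base axis. Payload 14.6 kg.
Tool frame: the origin (TCP) lies at the very end of the fingers, on their centre line; the grasp point (between the pads) lies 19 mm behind it (arm.grip_depth is the y of the grasp point in the tool frame, in mm); y points along the fingers, x is the direction in which the jaws open and shut, and the axes are right-handed (so a half turn about y gives the same grasp; the last joint's range is limited). The gripper opens to 94 mm and grips with 3 to 60 N. Pads are 16 mm wide; open, the fingers measure 119 mm over their backs; the gripper's body (75 mm by 177 mm) begins 78 mm behind the grasp point.
Start: joints at [-1.184, 0.3, 1.521, -0, 1.321, -0.067], TCP at [241.103, -494.326, 205.446] pointing down, gripper open.
Joint ranges: [-3.03, 3.03], [-0.79, 2.21], [0.23, 2.52], [-1.04, 4.18], [0, 3.07], [-2.55, 2.55]. Speed limits (rad/s): [2.22, 2.22, 2.57, 3.14, 3.14, 3.14].

### API

Orientations are given as a 3x3 rotation matrix whose columns are the frame's x, y, z axes.
In Python, from cell import arm gives the robot as it stands. The module is installed in compiled form; this text tells all that it offers.
- The arm moves only by the shell command python3 -m crank 'ROWS'. ROWS is JSON, one flat list of numbers, 7 for each row, row after row: the opening, from 0 (shut) to 1 (fully open), then the shift along the world's x, y, z in cm, then the turn, a rotation vector about the world's x, y, z in rad. In form: [gripper, x, y, z, wx, wy, wz, gripper, x, y, z, wx, wy, wz, ...]. A call has 1 to 20 rows; each row shifts and turns the commanded pose from where the row before left it; what a row does not reach is not made up. A row lasts 1/8 s, in which the tool goes at most 62.5 mm and 10.7 degrees, less where a joint would pass 70% of its speed; a pose out of reach is approached as far as the arm can. A call with a gripper value outside its range is refused whole. The fingers move at their own pace and stop on an object; the grip force is fixed at half the most. Time passes only in rows, so rows that do not move let the fingers close. It gives the time, the measured TCP pose, the force and the opening at its end, in the units of the state.
- arm.get_state(): the state, without advancing time (a new reading comes with each control period).
- arm.capture(name): name is "side" or "top"; returns the picture (480x640x3 uint8, red, green, blue); there is no depth.
- arm.camera_info(name): a dict with "K" (3x3 intrinsics, pixels), "D" ([k1, k2, p1, p2, k3] as OpenCV has them; the pictures are not rectified), "R" (3x3) and "t" (3): a world point X has camera coordinates R X + t. Camera axes: x right, y down, z forward; pixel columns grow to the right and rows downward; lengths in mm; the calibration is good to about 2 mm. A picture is of the moment at which its call begins. camera_info takes no time and is no camera call.
- arm.job_done(): hands the job in, once; it reports no verdict.
Trained networks look in the newest picture that a camera, given by its name, has taken for a name from the list of things; names that differ only in an ending like _2 or _b are one class to them, and where a whole thing is asked for, a point or a joint stands for the part that bears it (a point fixed in the world has none). Each returns a list of dicts, best first, with "score" (0 to 1); they miss things now and then, are a little off and sometimes report something else, mostly with a low value. They report only what shows in the picture. A call takes as long as a camera call.
- arm.regions_of(camera, target): "pixels" (480x640 bool, what is visible of it) and "uv" ([column, row] in pixels, amid what is visible of it).
The state is a dict: "t": time; "joint_pos": joint angles; "dq": joint speeds; "joint_torque": joint torques, N m; "position": TCP position; "tcp_rot": TCP orientation; "ft_force": force on the tool from outside, world axes, zero at the start; "ft_torque": the same for the moment, N m; "opening": finger opening in mm.
Only numpy, scipy, OpenCV 4.12 (cv2) and the standard library are available. Lean on these libraries where they do the work, as an engineer would, in place of code of your own. Each camera call takes 0.05 s, during which the arm holds its last target.

## Working session

There is one attempt and no reset: what is moved stays moved. The work goes in short steps, Python scripts to look and compute and a shell command to move; the robot and the scene stay as the last step left them, time stands still between calls to the robot, and variables do not carry over. Pictures are saved under pics/ and viewed, and the job is handed in when it is done.

```bash
ls; mkdir -p pics; python3 - <<'E'
from cell import arm
import cv2,numpy as np
np.set_printoptions(precision=4,suppress=True)
for c in("side","top"):
    im=arm.capture(c); cv2.imwrite(f"pics/{c}0.png",im[:,:,::-1])
    i=arm.camera_info(c); print(c,i)
s=arm.get_state(); print(s)
E
```

```text
pics
side {'K': array([[501.732 ,   0.    , 326.3975],
       [  0.    , 501.732 , 236.1302],
       [  0.    ,   0.    ,   1.    ]]), 'D': array([-0.1091,  0.    ,  0.    ,  0.    ,  0.    ]), 'R': array([[-0.9963, -0.086 ,  0.0086],
       [-0.0517,  0.5137, -0.8564],
       [ 0.0692, -0.8537, -0.5162]]), 't': array([ 558.2429,  115.2527, 1241.0012])}
top {'K': array([[460.2038,   0.    , 320.1633],
       [  0.    , 460.2038, 240.5019],
       [  0.    ,   0.    ,   1.    ]]), 'D': array([-0.0175,  0.    ,  0.    ,  0.    ,  0.    ]), 'R': array([[ 0.0195, -0.9996, -0.0187],
       [-0.9984, -0.0185, -0.0528],
       [ 0.0525,  0.0197, -0.9984]]), 't': array([ -41.474 ,  560.2393, 1202.5843])}
{'t': 0.1, 'joint_pos': array([-1.1836,  0.3004,  1.5215, -0.    ,  1.3207, -0.0666]), 'dq': array([ 0.0001, -0.0039, -0.0022,  0.0016, -0.0011, -0.0005]), 'joint_torque': array([  0.0012, -53.2643, -35.3285,   0.0709,   0.0235,  -0.    ]), 'position': array([ 241.023 , -494.1344,  204.9642]), 'tcp_rot': array([[ 0.4384, -0.0004,  0.8988],
       [-0.8988,  0.0009,  0.4384],
       [-0.001 , -1.    ,  0.0001]]), 'ft_force': array([0.5249, 0.4697, 0.0686]), 'ft_torque': array([ 0.0376, -0.0102, -0.0127]), 'opening': 94.22290703900694}
```

View pics/top0.png

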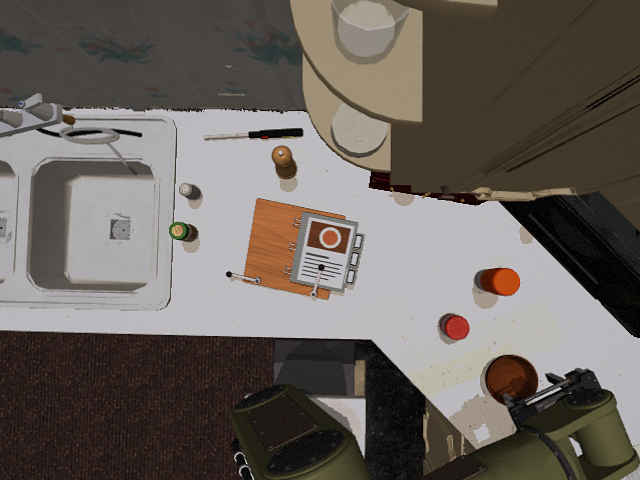

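View pics/side0.png

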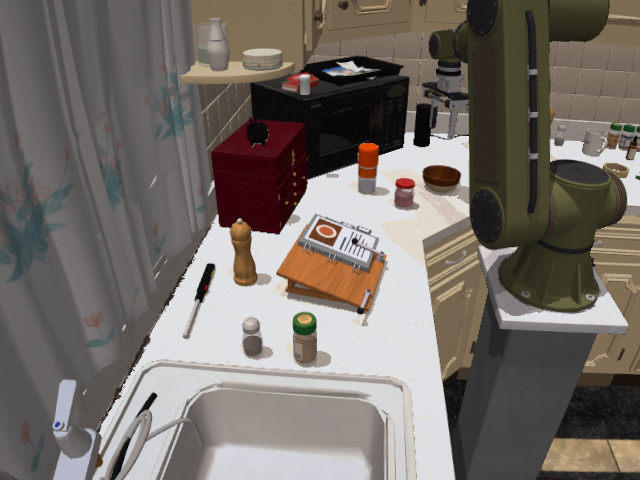

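```bash
python3 - <<'E'
from cell import arm
import numpy as np
for c in("side","top"):
    for n in ["top_leaf_tab","next_leaf_tab","right_holder_ball","left_holder_ball","salt","spice_jar","pepper_mill","jam_jar"]:
        r=arm.regions_of(c,n)
        print(c,n,[(round(d['score'],2),np.round(d['uv'],1).tolist(),int(d['pixels'].sum())) for d in r[:3]])
print(arm.get_state()['t'])
E
```

```text
side top_leaf_tab [(0.78, [341.2, 240.4], 2514)]
side next_leaf_tab [(0.72, [343.6, 241.2], 2902), (0.53, [340.8, 257.0], 109)]
side right_holder_ball [(0.69, [366.9, 248.3], 118)]
side left_holder_ball [(0.66, [364.6, 302.9], 114)]
side salt [(0.76, [250.6, 338.0], 736), (0.32, [360.5, 307.3], 47)]
side spice_jar [(0.76, [302.3, 336.9], 1260), (0.49, [351.9, 260.5], 41), (0.46, [252.5, 339.2], 657)]
side pepper_mill [(0.74, [238.7, 255.5], 1219), (0.43, [343.1, 240.6], 2380)]
side jam_jar [(0.92, [404.0, 195.1], 573)]
top top_leaf_tab [(0.96, [325.5, 251.2], 4070)]
top next_leaf_tab [(0.56, [357.5, 257.1], 105)]
top right_holder_ball []
top left_holder_ball [(0.49, [238.7, 276.5], 110), (0.36, [325.5, 254.5], 4000)]
top salt [(0.72, [188.2, 190.7], 295), (0.52, [323.0, 252.9], 4604)]
top spice_jar [(0.67, [183.5, 229.8], 441)]
top pepper_mill [(0.61, [282.7, 160.5], 614)]
top jam_jar [(0.67, [454.6, 326.0], 647)]
0.9
```

```bash
python3 - <<'E'
import cv2
t=cv2.imread("pics/top0.png")[185:310,215:375]; cv2.imwrite("pics/top0z.png",cv2.resize(t,None,fx=4.8,fy=4.8,interpolation=cv2.INTER_CUBIC))
t=cv2.imread("pics/side0.png")[205:320,265:400]; cv2.imwrite("pics/side0z.png",cv2.resize(t,None,fx=5,fy=5,interpolation=cv2.INTER_CUBIC))
E
```

```text
(no output)
```

View pics/top0z.png

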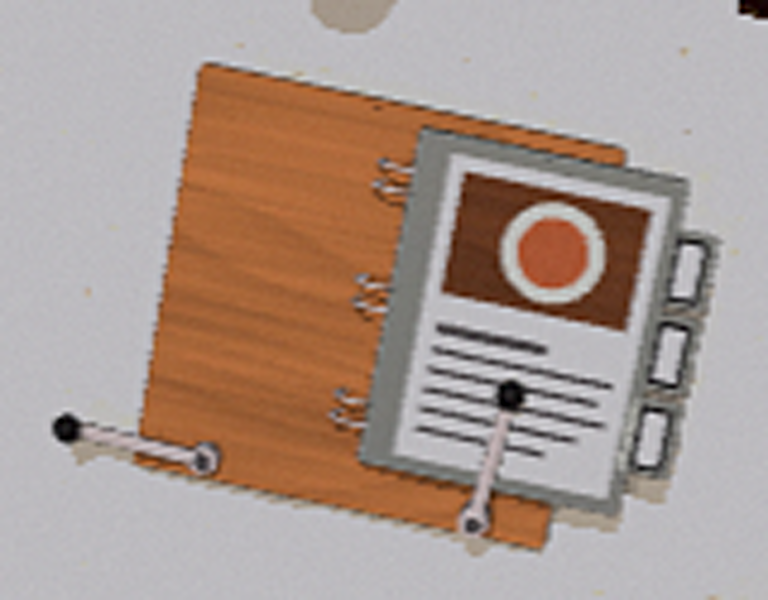

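View pics/side0z.png

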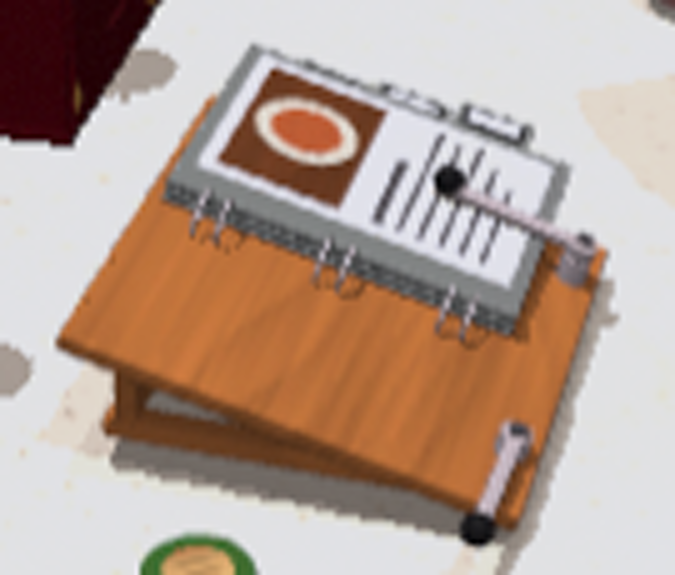

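```bash
cat > h.py <<'E'
import numpy as np, cv2
from scipy.optimize import least_squares
from scipy.spatial.transform import Rotation as Ro
from cell import arm
np.set_printoptions(precision=2,suppress=True)
CI={c:arm.camera_info(c) for c in("side","top")}
def proj(c,P):
    i=CI[c]; return cv2.projectPoints(np.array(P,float).reshape(-1,3),cv2.Rodrigues(i["R"])[0],i["t"],i["K"],i["D"])[0][:,0]
def page(p): # x,y,yaw
    return (Ro.from_euler('z',p[2])*Ro.from_euler('y',-15,degrees=True)).as_matrix(),np.array([p[0],p[1],60.])
def P2W(p,X): R,t=page(p); return np.array(X,float).reshape(-1,3)@R.T+t
def rball(q): return [-110+75*np.cos(q),-75-75*np.sin(q),17]
def lball(q): return [-110+75*np.sin(q),75+75*np.cos(q),6]
def rot(q,y,z): # page y,z of leaf-fixed point at leaf angle q (starts on -y, lifts to +z)
    return y*np.cos(q)+z*np.sin(q), -y*np.sin(q)+z*np.cos(q)
def load():
    return np.load('fit.npy')
E
python3 - <<'E'
from h import *
T=[((100,115,-7.5),(203,65)),((-125,-115,-7.5),(545,550)),((-125,115,-7.5),(137,465)),((92,-7,7),(423,128)),((92,-150,7),(687,180)),((-92,-150,7),(613,513)),((-92,-7,7),(360,462)),('l',(67,428)),('r',(511,396))]
S=[((92,-7,7),(165,183)),((92,-150,7),(253,45)),((-92,-150,7),(567,165)),((-92,-7,7),(517,315)),((100,115,-7.5),(60,343)),((-125,-115,-7.5),(605,255)),('l',(478,527)),('r',(450,180))]
def pts(L,q): return [lball(q[4]) if a=='l' else rball(q[3]) if a=='r' else a for a,b in L]
tu=np.array([b for a,b in T])/4.8+[215,185]; su=np.array([b for a,b in S])/5+[265,205]
def f(q): return np.r_[(proj("top",P2W(q,pts(T,q)))-tu).ravel(),(proj("side",P2W(q,pts(S,q)))-su).ravel()]
r=least_squares(f,[550,0,-.2,0,0],loss='soft_l1'); np.save('fit.npy',r.x); print(r.x); print(f(r.x).reshape(-1,2))
p=r.x
for n,X in dict(rb=rball(p[3]),lb=lball(p[4]),tab=(-45,-161,5),ntab=(0,-161,0)).items(): print(n,P2W(p,X)[0])
R,t=page(p);print(R)
E
```

```text
[544.21  35.94  -0.18  -6.2    0.05]
[[-1.1  -0.41]
 [ 0.07 -0.15]
 [-0.73  0.05]
 [-0.82 -0.26]
 [ 0.63  0.11]
 [ 1.43  0.15]
 [-0.39 -0.3 ]
 [ 0.64 -0.33]
 [ 0.37 -0.7 ]
 [ 0.42 -0.51]
 [-0.73  0.18]
 [ 0.82  0.87]
 [ 0.47  0.49]
 [ 0.1  -1.58]
 [ 0.95 -1.49]
 [ 0.13  0.62]
 [-0.2   0.25]]
rb [491.82 -37.36  67.29]
lb [468.75 201.94  38.39]
tab [ 471.45 -114.5    53.18]
ntab [ 515.5  -122.48   60.  ]
[[ 0.95  0.18 -0.25]
 [-0.17  0.98  0.05]
 [ 0.26  0.    0.97]]
```

```bash
cat >> h.py <<'E'
def ray(c,uv,z):
    i=CI[c]; u=cv2.undistortPoints(np.array([[uv]],float),i["K"],i["D"])[0,0]
    d=i["R"].T@np.r_[u,1]; o=-i["R"].T@i["t"]; return o+d*(z-o[2])/d[2]
def tool(p,a,psi=0): # a: pitch below page plane pointing +y ; returns R world, tool x=+-page x
    R,_=page(p); d=np.array([0,np.cos(a),-np.sin(a)]); x=np.array([1.,0,0])
    return R@np.c_[x,d,np.cross(x,d)]
def delta(Rt,Rc): return Ro.from_matrix(Rt@Rc.T).as_rotvec()
E
python3 - <<'E'
from h import *
p=load()
print("jam",ray("top",(454.6,326),70),"mill",ray("top",(282.7,160.5),90),"spice",ray("top",(183.5,229.8),80), "orange",ray("top",(500,281),80),"bowl",ray("top",(511,378),30))
s=arm.get_state(); Rc=s['tcp_rot']; print(Rc)
Rt=tool(p,np.pi/2); print(Rt, "rv",delta(Rt,Rc), "flip", delta(Rt@np.diag([-1,1,-1]),Rc))
def fc(q,r=55,m=0,z=12): return [-110+r*np.cos(q)+np.sin(q)*(4+m+12.5*np.sin(q)+8*np.cos(q)), -75-r*np.sin(q)+np.cos(q)*(4+m+12.5*np.sin(q)+8*np.cos(q)),z]
q=[.083]+list(np.arange(.2,1.65,.2))+[1.6]
print("start",P2W(p,fc(.083,m=10)),"above",P2W(p,fc(.083,m=10,z=80)))
W=P2W(p,[fc(x) for x in q]);print(np.c_[q,W]); print(np.diff(W,axis=0)/10)
E
```

```text
jam [ 351.   -370.92   70.  ] mill [756.14  65.58  90.  ] spice [578.13 313.19  80.  ] orange [ 465.21 -479.91   80.  ] bowl [ 216.45 -526.94   30.  ]
[[ 0.44 -0.    0.9 ]
 [-0.9   0.    0.44]
 [-0.   -1.    0.  ]]
[[ 0.95  0.25  0.18]
 [-0.17 -0.05  0.98]
 [ 0.26 -0.97  0.  ]] rv [-0.16 -0.22  0.93] flip [ 0.26 -0.19 -2.19]
start [[480.41 -10.05  57.8 ]] above [[463.09  -6.91 123.48]]
[[  0.08 477.85 -19.72  57.59]
 [  0.2  477.72 -25.07  57.81]
 [  0.4  476.23 -34.53  57.87]
 [  0.6  472.91 -44.11  57.45]
 [  0.8  467.56 -53.36  56.48]
 [  1.   460.1  -61.73  54.92]
 [  1.2  450.66 -68.6   52.75]
 [  1.4  439.54 -73.34  50.05]
 [  1.6  427.26 -75.44  46.91]
 [  1.6  427.26 -75.44  46.91]]
[[-0.01 -0.54  0.02]
 [-0.15 -0.95  0.01]
 [-0.33 -0.96 -0.04]
 [-0.54 -0.93 -0.1 ]
 [-0.75 -0.84 -0.16]
 [-0.94 -0.69 -0.22]
 [-1.11 -0.47 -0.27]
 [-1.23 -0.21 -0.31]
 [ 0.    0.    0.  ]]
```

```bash
python3 -m crank '[0,2.2,4.9,0,-0.016,-0.022,0.093,0,2.2,4.9,0,-0.016,-0.022,0.093,0,2.2,4.9,0,-0.016,-0.022,0.093,0,2.2,4.9,0,-0.016,-0.022,0.093,0,2.2,4.9,0,-0.016,-0.022,0.093,0,2.2,4.9,0,-0.016,-0.022,0.093,0,2.2,4.9,0,-0.016,-0.022,0.093,0,2.2,4.9,0,-0.016,-0.022,0.093,0,2.2,4.9,0,-0.016,-0.022,0.093,0,2.2,4.9,0,-0.016,-0.022,0.093,0,0,0,0,0,0,0,0,0,0,0,0,0,0]'; python3 - <<'E'
from h import *
p=load();s=arm.get_state();Rt=tool(p,np.pi/2)
print(s['joint_pos'],s['position'],delta(Rt,s['tcp_rot']),s['ft_force'])
tgt=np.array([463.1,-6.9,123.5]);print(tgt-s['position'])
E
```

```text
t: 2.4
position: [460.9, -4.6, 205.4]
tcp_rot: [[0.95, 0.256, 0.18], [-0.175, -0.042, 0.984], [0.259, -0.966, 0.005]]
ft_force: [-0.9, -0.1, 0.1]
opening: 0.3
[-0.08 -0.05  1.94 -0.03  0.99  0.12] [460.93  -4.62 205.44] [-0.01  0.    0.  ] [-0.87 -0.11  0.12]
[  2.17  -2.28 -81.94]
```

```bash
python3 -m crank '[0,0.1,-0.1,-4.1,0,0,0,0,0.1,-0.1,-4.1,0,0,0,0,0.58,-0.1,-2.2,0,0,0,0,0.58,-0.1,-2.2,0,0,0,0,0.58,-0.1,-2.2,0,0,0,0,0,0,0,0,0,0,0,0,0,0,0,0,0]'; python3 - <<'E'
from h import *
p=load();s=arm.get_state()
print(s['position'],s['ft_force'])
print(np.array([480.4,-10,57.8])-s['position'])
im=arm.capture("side")[205:320,265:400]; cv2.imwrite("pics/s1.png",cv2.resize(im[:,:,::-1],None,fx=5,fy=5,interpolation=cv2.INTER_CUBIC))
E
```

```text
t: 3.28
position: [480.6, -10.1, 58.3]
tcp_rot: [[0.949, 0.257, 0.181], [-0.176, -0.042, 0.983], [0.26, -0.966, 0.005]]
ft_force: [0.6, 0.2, -0.1]
opening: 0.2
[480.6  -10.07  58.28] [ 0.63  0.25 -0.08]
[-0.2   0.07 -0.48]
```

View pics/s1.png

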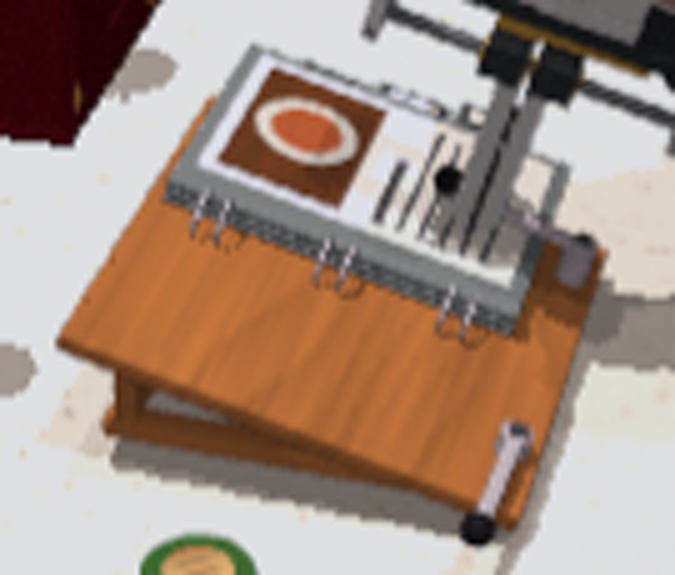

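```bash
python3 -m crank '[0,-0.13,-0.5,0,0,0,0,0,-0.13,-0.5,0,0,0,0,0,0,-0.54,0,0,0,0,0,-0.08,-0.47,0,0,0,0,0,-0.08,-0.48,0,0,0,0,0,-0.16,-0.48,-0.02,0,0,0,0,-0.17,-0.48,-0.02,0,0,0,0,-0.27,-0.46,-0.05,0,0,0,0,-0.27,-0.46,-0.05,0,0,0,0,-0.37,-0.42,-0.08,0,0,0,0,-0.37,-0.42,-0.08,0,0,0,0,-0.47,-0.35,-0.11,0,0,0,0,-0.47,-0.35,-0.11,0,0,0,0,0,0,0,0,0,0]'; python3 - <<'E'
from h import *
p=load();s=arm.get_state()
print(s['position'],s['ft_force'])
for c,(y0,y1,x0,x1) in dict(side=(205,320,265,400),top=(185,310,215,375)).items():
  im=arm.capture(c)[y0:y1,x0:x1]; cv2.imwrite(f"pics/{c}2.png",cv2.resize(im[:,:,::-1],None,fx=4,fy=4,interpolation=cv2.INTER_CUBIC))
a,b=[cv2.imread(f"pics/{c}2.png") for c in("side","top")]
E
```

```text
t: 5.08
position: [450.5, -68.7, 52.2]
tcp_rot: [[0.95, 0.256, 0.18], [-0.175, -0.042, 0.984], [0.259, -0.966, 0.005]]
ft_force: [-0.6, -0.1, 0.1]
opening: 0.4
[450.5  -68.67  52.18] [-0.64 -0.11  0.08]
```

View pics/side2.png

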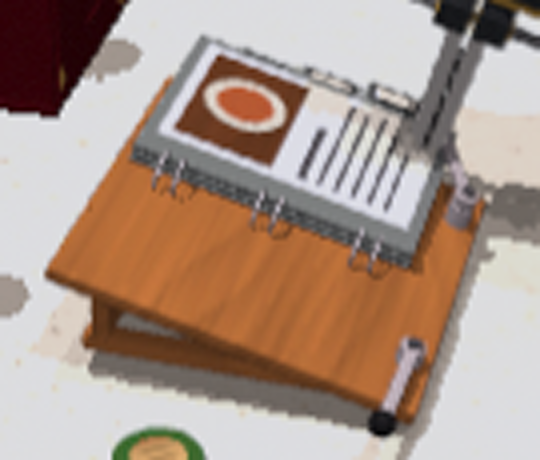

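View pics/top2.png

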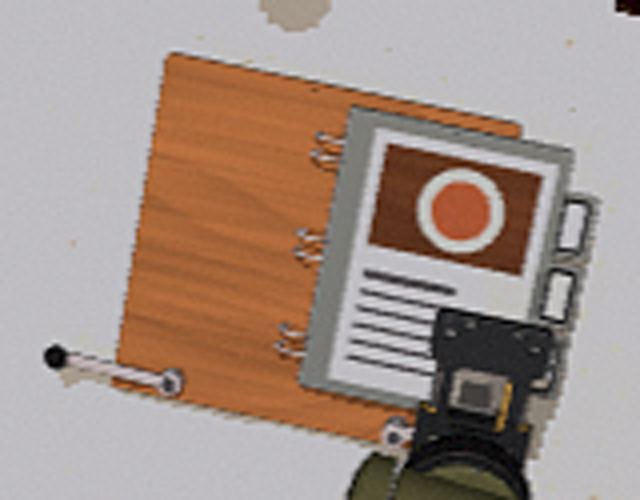

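```bash
python3 -m crank '[0,-0.55,-0.24,-0.13,0,0,0,0,-0.55,-0.24,-0.13,0,0,0,0,-0.6,-0.1,-0.15,0,0,0,0,-0.6,-0.1,-0.15,0,0,0,0,-0.2,0,-0.05,0,0,0,0,0,0,0,0,0,0,0,0.3,0,0.1,0,0,0,0,-0.25,0,1,0,0,0,0,-1,0,4,0,0,0,0,-1,0,4,0,0,0,0,0,-5,3,0,0,0,0,0,-5,0,0,0,0,0,0,-5,0,0,0,0,0,0,-5,0,0,0,0,0,0,0,0,0,0,0]'; python3 - <<'E'
from h import *
p=load();s=arm.get_state()
print(s['position'],s['ft_force'],s['joint_pos'])
for c,(y0,y1,x0,x1) in dict(side=(205,320,265,400),top=(185,310,215,375)).items():
  im=arm.capture(c)[y0:y1,x0:x1]; cv2.imwrite(f"pics/{c}3.png",cv2.resize(im[:,:,::-1],None,fx=4.5,fy=4.5,interpolation=cv2.INTER_CUBIC))
E
```

```text
t: 7.05
position: [405.8, -277.5, 167.5]
tcp_rot: [[0.949, 0.256, 0.183], [-0.178, -0.042, 0.983], [0.259, -0.966, 0.005]]
ft_force: [0.1, 1.0, -0.8]
opening: 0.5
[ 405.79 -277.51  167.47] [ 0.07  1.04 -0.77] [-0.75  0.08  1.9   0.18  0.95 -0.66]
```

View pics/side3.png

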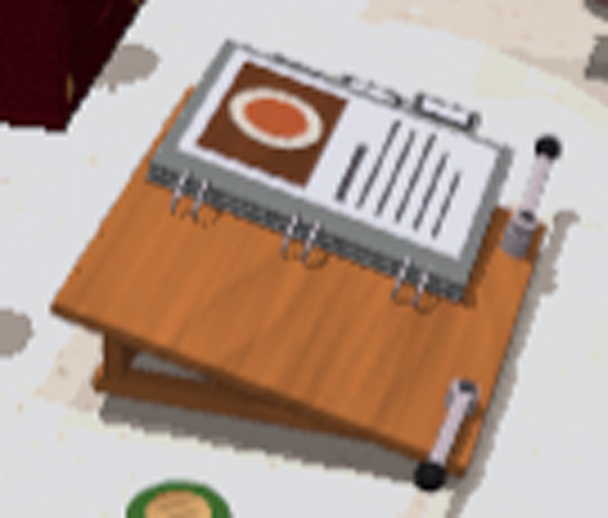

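View pics/top3.png

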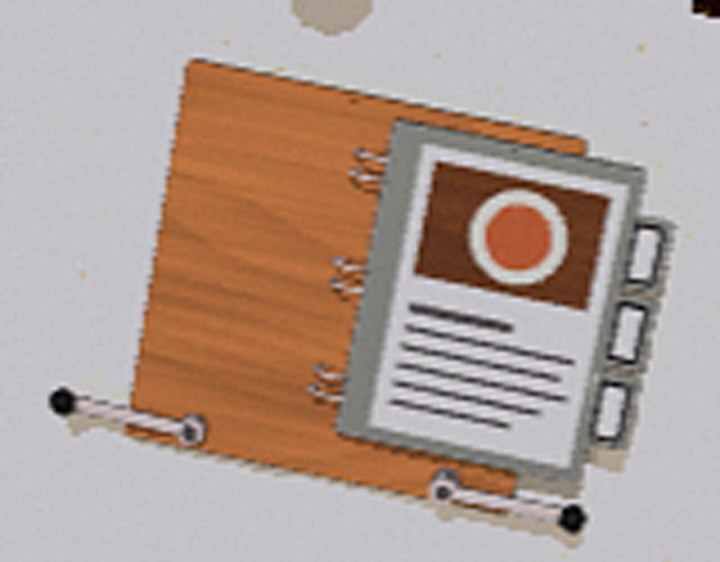

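```bash
python3 -m crank '[0,1,2,0,0.138,-0.025,0.038,0,1,2,0,0.138,-0.025,0.038,0,1,2,0,0.138,-0.025,0.038,0,1,2,0,0.138,-0.025,0.038,0,1,1,0,0.138,-0.025,0.038,0,1,0,0,0.138,-0.025,0.038,0,0,0,0,0,0,0]'; python3 - <<'E'
from h import *
p=load();s=arm.get_state()
a=np.radians(40)
print(s['position'],s['ft_force'],s['joint_pos'],delta(tool(p,a),s['tcp_rot']))
im=arm.capture("side"); cv2.imwrite("pics/s4.png",im[:,:,::-1])
E
```

```text
t: 8.02
position: [466.2, -184.4, 166.0]
tcp_rot: [[0.952, 0.297, -0.08], [-0.172, 0.728, 0.663], [0.255, -0.618, 0.744]]
ft_force: [0.2, 0.2, 0.2]
opening: 0.4
[ 466.23 -184.39  165.99] [0.25 0.23 0.18] [-0.85  0.45  1.68  0.78  1.54 -1.04] [-0.01 -0.   -0.  ]
```

View pics/s4.png

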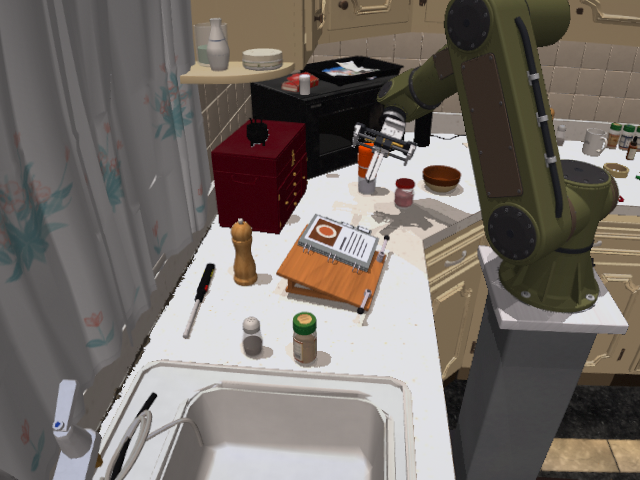

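```bash
cat > traj.py <<'E'
from h import *
X=-47
def nd(a): return np.array([np.cos(a),-np.sin(a)]),np.array([np.sin(a),np.cos(a)])
A0=np.radians(40)
def aof(th): return A0+np.radians(40)*np.clip((th-1.2)/(2.7-1.2),0,1)
def tcp(th,over=0):
    a=aof(th); d,n=nd(a); m=np.array([np.sin(th),np.cos(th)])
    if th<=A0: P=np.array(rot(th,-172,3))-8*n+12*d
    else:
        P=np.array(rot(th,-160,3)); k=n@m; P=P-8*n*np.clip(k*4,-1,1) if abs(k)>.25 else P-8*abs(k)*m-8*k*4*(n-k*m)
    return np.array([X,*(P+over*m)])
E
python3 - <<'E'
from traj import *
p=load(); s=arm.get_state()
d,n=nd(A0); c=tcp(0)
pre=c+np.r_[0,-6*n-40*d]; low=c+np.r_[0,-6*n]
for nm,q in dict(pre=pre,low=low,c=c).items(): print(nm,q,P2W(p,q)[0])
print((P2W(p,pre)[0]-s['position'])/10)
print((P2W(p,low)-P2W(p,pre))/10, (P2W(p,c)-P2W(p,low))/10)
ths=np.arange(0,3.16,.1); W=[P2W(p,tcp(t))[0] for t in ths]
for i in range(1,len(ths)): print(round(ths[i],2),W[i],(W[i]-W[i-1])/10, np.degrees(aof(ths[i])))
E
```

```text
pre [ -47.   -202.45   10.27] [ 460.82 -154.69   57.76]
low [ -47.   -171.81  -15.44] [ 472.83 -125.73   32.92]
c [ -47.   -167.95  -10.84] [ 472.35 -121.72   37.36]
[ -0.54   2.97 -10.89]
[[ 1.2   2.9  -2.48]] [[-0.05  0.4   0.44]]
0.1 [ 468.19 -119.79   53.93] [-0.42  0.19  1.66] 40.0
0.2 [ 464.38 -116.19   70.31] [-0.38  0.36  1.64] 40.0
0.3 [ 460.97 -110.95   86.33] [-0.34  0.52  1.6 ] 40.0
0.4 [ 457.98 -104.13  101.83] [-0.3   0.68  1.55] 40.0
0.5 [455.45 -95.8  116.66] [-0.25  0.83  1.48] 40.0
0.6 [453.41 -86.04 130.67] [-0.2   0.98  1.4 ] 40.0
0.7 [451.87 -74.96 143.69] [-0.15  1.11  1.3 ] 40.0
0.8 [450.92 -63.48 154.8 ] [-0.09  1.15  1.11] 40.0
0.9 [450.47 -50.99 164.78] [-0.05  1.25  1.  ] 40.0
1.0 [450.51 -37.6  173.53] [0.   1.34 0.88] 40.0
1.1 [451.05 -23.45 180.96] [0.05 1.42 0.74] 40.0
1.2 [452.09  -8.67 187.01] [0.1  1.48 0.6 ] 40.00000000000001
1.3 [453.48   6.31 191.84] [0.14 1.5  0.48] 42.666666666666664
1.4 [455.35  21.63 195.2 ] [0.19 1.53 0.34] 45.333333333333336
1.5 [457.66  37.12 197.03] [0.23 1.55 0.18] 48.0
1.6 [460.39  52.64 197.34] [0.27 1.55 0.03] 50.66666
[... 183 characters left out ...]
66666666664
2.0 [474.89 111.81 183.45] [ 0.41  1.41 -0.57] 61.33333333333333
2.1 [479.23 125.13 176.39] [ 0.43  1.33 -0.71] 64.0
2.2 [483.76 137.59 168.02] [ 0.45  1.25 -0.84] 66.66666666666667
2.3 [488.46 149.05 158.42] [ 0.47  1.15 -0.96] 69.33333333333334
2.4 [493.25 159.41 147.7 ] [ 0.48  1.04 -1.07] 72.0
2.5 [498.11 168.55 135.96] [ 0.49  0.91 -1.17] 74.66666666666666
2.6 [502.97 176.39 123.33] [ 0.49  0.78 -1.26] 77.33333333333333
2.7 [507.79 182.84 109.92] [ 0.48  0.65 -1.34] 80.0
2.8 [512.84 190.38  96.39] [ 0.51  0.75 -1.35] 80.0
2.9 [517.97 197.07  82.01] [ 0.51  0.67 -1.44] 80.0
3.0 [522.94 202.22  67.17] [ 0.5   0.52 -1.48] 80.0
3.1 [527.56 205.77  52.56] [ 0.46  0.35 -1.46] 80.0
```

```bash
python3 -m crank '[0,-0.18,1,-3.6,0,0,0,0,-0.18,1,-3.6,0,0,0,0,-0.18,1,-3.6,0,0,0,0,0,0,0,0,0,0,0,0.4,0.97,-0.83,0,0,0,0,0.4,0.97,-0.83,0,0,0,0,0.4,0.97,-0.83,0,0,0,0,0,0,0,0,0,0,0,0,0,0,0,0,0]'; python3 - <<'E'
from traj import *
p=load();s=arm.get_state()
print(s['position'],s['ft_force'],s['joint_pos'],(P2W(p,tcp(0))[0]-s['position']))
for c,(y0,y1,x0,x1) in dict(side=(150,320,265,440),top=(185,310,215,395)).items():
  im=arm.capture(c)[y0:y1,x0:x1]; cv2.imwrite(f"pics/{c}5.png",cv2.resize(im[:,:,::-1],None,fx=4,fy=3.5 if c=='side' else 4,interpolation=cv2.INTER_CUBIC))
E
```

```text
t: 9.2
position: [473.0, -126.3, 34.4]
tcp_rot: [[0.951, 0.299, -0.081], [-0.172, 0.727, 0.665], [0.258, -0.618, 0.742]]
ft_force: [0.2, 0.2, 0.4]
opening: 0.7
[ 473.   -126.26   34.37] [0.21 0.24 0.37] [-0.76  0.62  1.81  0.87  1.28 -1.22] [-0.65  4.53  2.99]
```

View pics/side5.png

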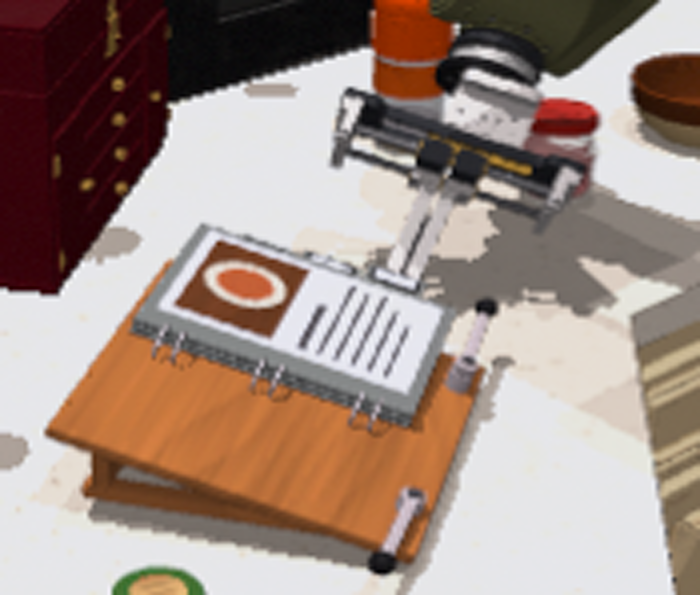

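View pics/top5.png

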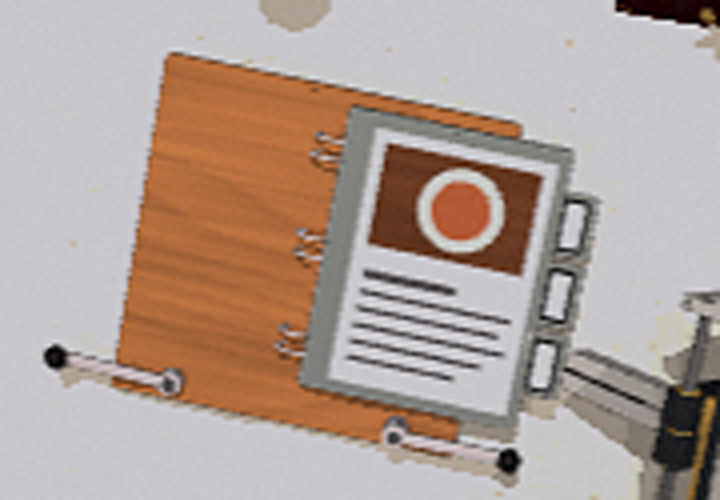

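```bash
python3 -m crank '[0,-0.06,0.45,0.3,0,0,0,0,-0.2,0.1,0.8,0,0,0,0,-0.2,0.1,0.8,0,0,0,0,-0.2,0.18,0.82,0,0,0,0,-0.2,0.18,0.82,0,0,0,0,-0.17,0.26,0.8,0,0,0,0,-0.17,0.26,0.8,0,0,0,0,0,0,0,0,0,0]'; python3 - <<'E'
from traj import *
p=load();s=arm.get_state()
print(s['position'],s['ft_force'],s['joint_pos'],(P2W(p,tcp(.3))[0]-s['position']))
for c,(y0,y1,x0,x1) in dict(side=(150,320,265,440),top=(185,310,215,395)).items():
  im=arm.capture(c)[y0:y1,x0:x1]; cv2.imwrite(f"pics/{c}6.png",cv2.resize(im[:,:,::-1],None,fx=4,fy=3.5 if c=='side' else 4,interpolation=cv2.INTER_CUBIC))
E
```

```text
t: 10.3
position: [461.0, -110.7, 86.3]
tcp_rot: [[0.951, 0.3, -0.082], [-0.172, 0.727, 0.665], [0.259, -0.618, 0.742]]
ft_force: [-0.4, 0.5, -0.2]
opening: 0.6
[ 460.95 -110.73   86.25] [-0.36  0.46 -0.15] [-0.76  0.48  1.87  0.86  1.33 -1.15] [ 0.01 -0.22  0.08]
```

View pics/side6.png

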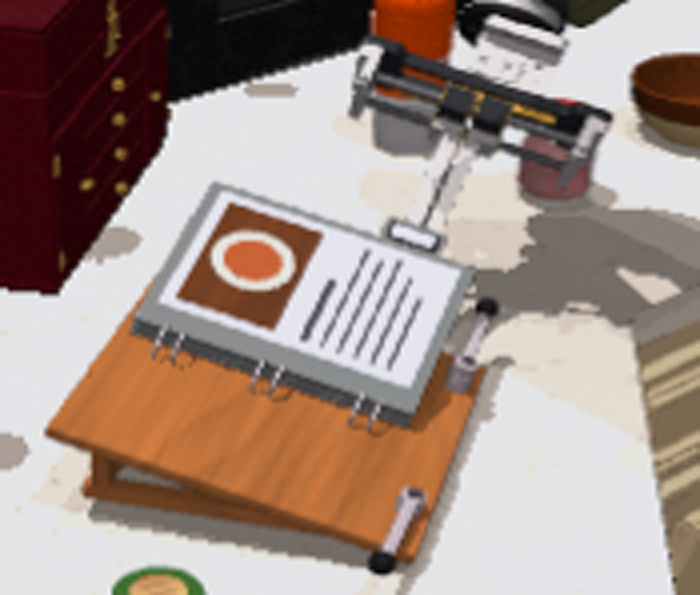

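View pics/top6.png

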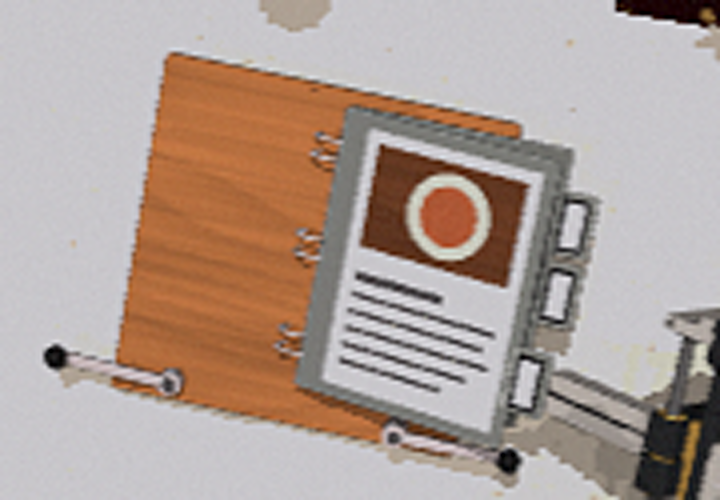

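```bash
python3 -m crank '[0,-0.3,0.68,1.55,0,0,0,0,-0.25,0.83,1.48,0,0,0,0,-0.2,0.98,1.4,0,0,0,0,-0.15,1.11,1.3,0,0,0,0,-0.09,1.15,1.11,0,0,0,0,-0.05,1.25,1.0,0,0,0,0,0,1.34,0.88,0,0,0,0,0.05,1.42,0.74,0,0,0,0,0.1,1.48,0.6,0,0,0,0,0,0,0,0,0,0]'; python3 - <<'E'
from traj import *
p=load();s=arm.get_state()
print(s['position'],s['ft_force'],s['joint_pos'],(P2W(p,tcp(1.2))[0]-s['position']))
for c,(y0,y1,x0,x1) in dict(side=(150,320,265,440),top=(185,310,215,395)).items():
  im=arm.capture(c)[y0:y1,x0:x1]; cv2.imwrite(f"pics/{c}7.png",cv2.resize(im[:,:,::-1],None,fx=4,fy=3.5 if c=='side' else 4,interpolation=cv2.INTER_CUBIC))
R,_=page(p); print(R[:,0]*.0465)
E
```

```text
t: 11.65
position: [452.0, -7.4, 186.6]
tcp_rot: [[0.951, 0.299, -0.082], [-0.171, 0.727, 0.665], [0.258, -0.618, 0.742]]
ft_force: [0.1, -0.3, -0.5]
opening: 0.4
[451.95  -7.43 186.64] [ 0.12 -0.35 -0.54] [-0.59  0.18  1.99  0.91  1.35 -0.92] [ 0.13 -1.24  0.37]
[ 0.04 -0.01  0.01]
```

View pics/side7.png

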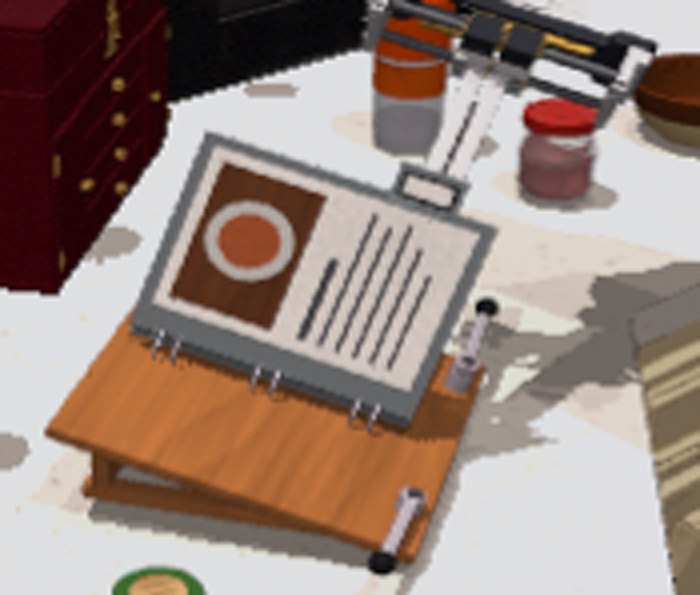

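View pics/top7.png

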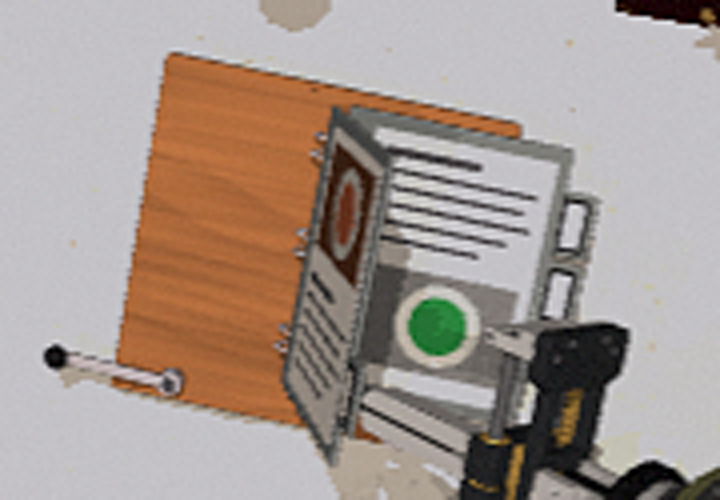

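```bash
python3 -m crank '[0,0.14,1.45,0.5,-0.044,0.008,-0.012,0,0.19,1.53,0.34,-0.044,0.008,-0.012,0,0.23,1.55,0.18,-0.044,0.008,-0.012,0,0.27,1.55,0.03,-0.044,0.008,-0.012,0,0.31,1.54,-0.12,-0.044,0.008,-0.012,0,0.35,1.51,-0.27,-0.044,0.008,-0.012,0,0.38,1.46,-0.42,-0.044,0.008,-0.012,0,0.41,1.41,-0.57,-0.044,0.008,-0.012,0,0.43,1.33,-0.71,-0.044,0.008,-0.012,0,0.45,1.25,-0.84,-0.044,0.008,-0.012,0,0.47,1.15,-0.96,-0.044,0.008,-0.012,0,0.48,1.04,-1.07,-0.044,0.008,-0.012,0,0,0,0,0,0,0]'; python3 - <<'E'
from traj import *
p=load();s=arm.get_state()
print(s['position'],s['ft_force'],s['joint_pos'],(P2W(p,tcp(2.4))[0]-s['position']),delta(tool(p,aof(2.4)),s['tcp_rot']))
for c,(y0,y1,x0,x1) in dict(side=(150,320,265,440),top=(185,310,215,395)).items():
  im=arm.capture(c)[y0:y1,x0:x1]; cv2.imwrite(f"pics/{c}8.png",cv2.resize(im[:,:,::-1],None,fx=4,fy=3.5 if c=='side' else 4,interpolation=cv2.INTER_CUBIC))
E
```

```text
t: 13.38
position: [492.9, 159.8, 146.3]
tcp_rot: [[0.951, 0.295, 0.089], [-0.172, 0.267, 0.948], [0.256, -0.917, 0.305]]
ft_force: [0.5, 0.5, 0.4]
opening: 0.6
[492.86 159.79 146.26] [0.52 0.53 0.35] [0.12 0.11 1.96 0.34 0.76 0.05] [ 0.39 -0.39  1.44] [-0.01 -0.   -0.  ]
```

View pics/side8.png

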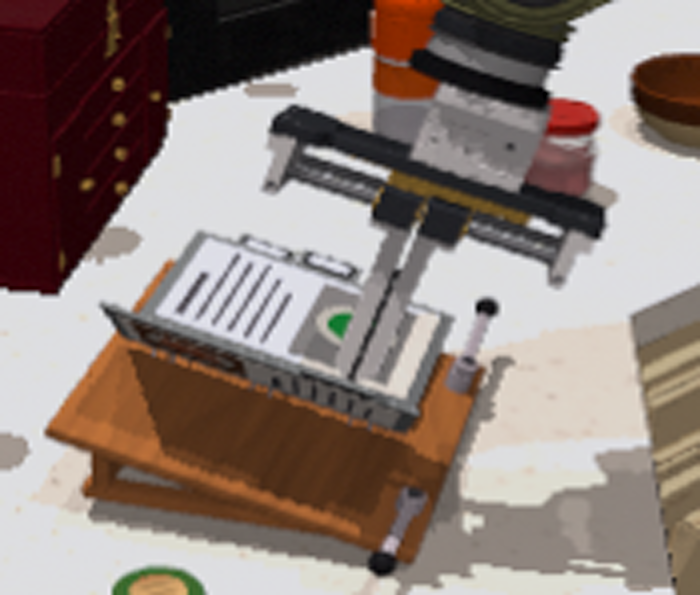

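View pics/top8.png

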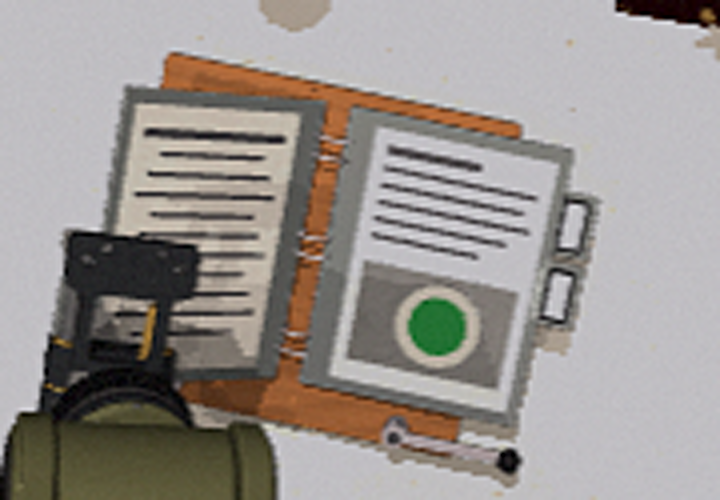

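```bash
python3 -m crank '[0,0.49,0.91,-1.1,-0.044,0.008,-0.012,0,0.49,0.78,-1.26,-0.044,0.008,-0.012,0,0.48,0.65,-1.34,-0.044,0.008,-0.012,0,0.51,0.6,-1.35,0,0,0,0,0.51,0.45,-1.4,0,0,0,0,0.5,0.3,-1.4,0,0,0,0,0.25,0.15,-0.75,0,0,0,0,0.25,0.15,-0.75,0,0,0,0,0,0,0,0,0,0]'; python3 - <<'E'
from traj import *
p=load();s=arm.get_state()
print(s['position'],s['ft_force'],(P2W(p,tcp(3.14))[0]-s['position']),delta(tool(p,aof(2.8)),s['tcp_rot']))
R,t=page(p); print(R.T@(s['position']-t))
for c,(y0,y1,x0,x1) in dict(side=(150,320,265,440),top=(185,310,215,395)).items():
  im=arm.capture(c)[y0:y1,x0:x1]; cv2.imwrite(f"pics/{c}9.png",cv2.resize(im[:,:,::-1],None,fx=4,fy=3.5 if c=='side' else 4,interpolation=cv2.INTER_CUBIC))
E
```

```text
t: 14.6
position: [527.8, 199.1, 53.2]
tcp_rot: [[0.951, 0.281, 0.13], [-0.173, 0.133, 0.976], [0.257, -0.95, 0.175]]
ft_force: [-1.0, 0.1, -0.5]
opening: 0.4
[527.83 199.12  53.2 ] [-1.02  0.13 -0.5 ] [ 1.56  7.63 -6.68] [-0.01 -0.   -0.  ]
[-45.44 157.64   5.13]
```

View pics/side9.png

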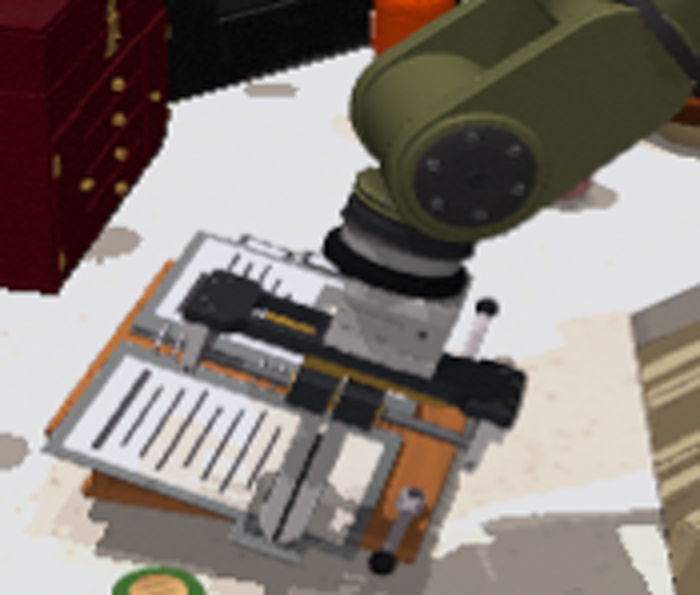

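```bash
python3 -m crank '[0,0.08,-0.1,-0.3,0,0,0,0,0.08,-0.1,-0.3,0,0,0,0,0.05,-0.1,-0.15,0,0,0,0,0.05,-0.1,-0.15,0,0,0,0,0,0,0,0,0,0,0,0,0,0,0,0,0,0,0,0,0,0,0,0]'; python3 - <<'E'
from traj import *
p=load();s=arm.get_state()
print(s['position'],s['ft_force'])
R,t=page(p); print(R.T@(s['position']-t))
E
```

```text
t: 15.58
position: [530.4, 196.2, 45.6]
tcp_rot: [[0.95, 0.282, 0.13], [-0.173, 0.134, 0.976], [0.258, -0.95, 0.177]]
ft_force: [-9.2, 7.1, 12.6]
opening: 0.5
[530.43 196.18  45.57] [-9.2   7.07 12.64]
[-44.44 155.21  -3.04]
```

```bash
python3 -m crank '[0,0,0,0,0,0,0,0,-0.3,0,1,0,0,0,0,-1.2,0,4.5,0,0,0,0,0,0,0,0,0,0]'; python3 - <<'E'
from traj import *
p=load();s=arm.get_state(); R,t=page(p)
Rt=tool(p,np.pi/2)
print(s['position'],s['ft_force'],delta(Rt,s['tcp_rot']))
for c,(y0,y1,x0,x1) in dict(side=(150,320,265,440),top=(185,310,215,395)).items():
  im=arm.capture(c)[y0:y1,x0:x1]; cv2.imwrite(f"pics/{c}10.png",cv2.resize(im[:,:,::-1],None,fx=4,fy=3.5 if c=='side' else 4,interpolation=cv2.INTER_CUBIC))
def fl(q,r=55,m=0,z=1.5):
    o=4+m+12.5*np.cos(q)+8*np.sin(q); return [-110+r*np.sin(q)-o*np.cos(q),75+r*np.cos(q)+o*np.sin(q),z]
ab=P2W(p,fl(.05,m=12,z=60))[0]; st=P2W(p,fl(.05,m=12))[0]; print(ab,st,(ab-s['position'])/10,(st-ab)/10)
q=[.05]+list(np.arange(.2,1.3,.1)); W=P2W(p,[fl(x) for x in q]); print((W[0]-st)/10); print(np.c_[q[1:],W[1:],np.diff(W,axis=0)/10])
E
```

```text
t: 16.08
position: [516.5, 195.4, 102.8]
tcp_rot: [[0.949, 0.287, 0.129], [-0.173, 0.134, 0.976], [0.262, -0.949, 0.177]]
ft_force: [0.5, -0.2, 0.5]
opening: 0.1
[516.51 195.45 102.84] [ 0.48 -0.17  0.52] [-0.17  0.04 -0.05]
[423.   191.42  82.73] [437.9  188.72  26.22] [-9.35 -0.4  -2.01] [ 1.49 -0.27 -5.65]
[ 1.13 -0.27  0.31]
[[  0.2  456.66 186.41  31.28   0.75   0.03   0.2 ]
 [  0.3  461.81 185.99  32.66   0.51  -0.04   0.14]
 [  0.4  467.03 185.    34.08   0.52  -0.1    0.14]
 [  0.5  472.24 183.42  35.53   0.52  -0.16   0.15]
 [  0.6  477.39 181.21  36.99   0.51  -0.22   0.15]
 [  0.7  482.38 178.37  38.44   0.5   -0.28   0.15]
 [  0.8  487.13 174.9   39.86   0.48  -0.35   0.14]
 [  0.9  491.56 170.81  41.23   0.44  -0.41   0.14]
 [  1.   495.58 166.13  42.51   0.4   -0.47   0.13]
 [  1.1  499.12 160.9   43.69   0.35  -0.52   0.12]
 [  1.2  502.08 155.19  44.75   0.3   -0.57   0.11]]
```

View pics/side10.png

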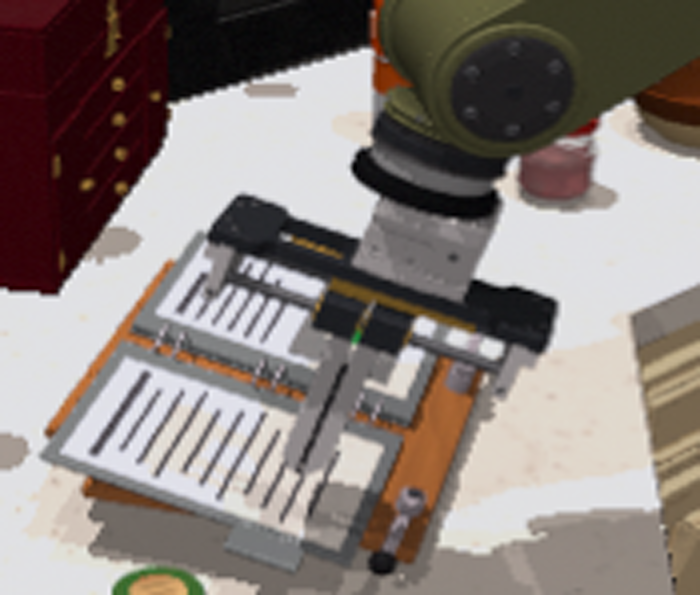

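View pics/top10.png

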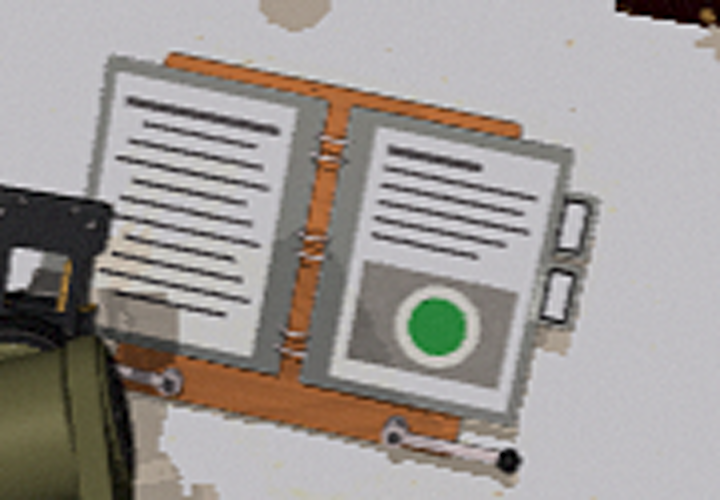

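```bash
python3 - <<'E'
from traj import *
p=load()
for th in(np.pi,3.07,3.0):
  # leaf lower... at pi, visible top face = original underside z=3
  for c,X in(("side",92),("side",-92),("top",92)):
    y,z=rot(th,-150,3); print(round(th,2),c,X,proj(c,P2W(p,[X,y,z])))
E
```

```text
3.14 side 92 [[275.42 280.64]]
3.14 side -92 [[353.52 311.62]]
3.14 top 92 [[241.79 198.76]]
3.07 side 92 [[276.43 276.96]]
3.07 side -92 [[354.97 308.07]]
3.07 top 92 [[240.84 199.26]]
3.0 side 92 [[277.54 273.16]]
3.0 side -92 [[356.48 304.37]]
3.0 top 92 [[240.19 199.82]]
```

```bash
python3 -m crank '[0,-4.6,-0.2,0,-0.085,0.02,-0.025,0,-4.7,-0.2,0,-0.085,0.02,-0.025,0,0,0,-2,0,0,0,0,0.75,-0.14,-2.82,0,0,0,0,0.75,-0.14,-2.82,0,0,0,0,0,0,0,0,0,0,0,0,0,0,0,0,0]'; python3 - <<'E'
from traj import *
p=load();s=arm.get_state(); R,t=page(p)
print(s['position'],s['ft_force'],delta(tool(p,np.pi/2),s['tcp_rot']),R.T@(s['position']-t))
for c,(y0,y1,x0,x1) in dict(side=(200,330,285,420),top=(185,310,215,395)).items():
  im=arm.capture(c)[y0:y1,x0:x1]; cv2.imwrite(f"pics/{c}11.png",cv2.resize(im[:,:,::-1],None,fx=4,fy=4,interpolation=cv2.INTER_CUBIC))
E
```

```text
t: 17.05
position: [437.4, 188.4, 23.5]
tcp_rot: [[0.952, 0.245, 0.183], [-0.178, -0.044, 0.983], [0.249, -0.968, 0.002]]
ft_force: [0.2, -0.1, 0.4]
opening: 0.6
[437.41 188.37  23.51] [ 0.22 -0.07  0.37] [-0.   -0.01  0.  ] [-137.2   130.94   -1.02]
```

View pics/side11.png

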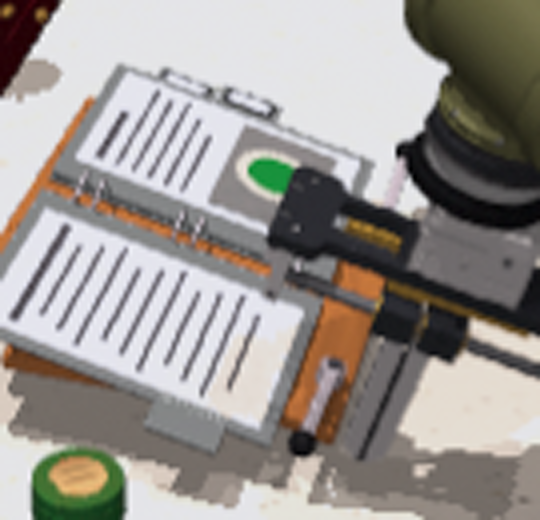

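```bash
python3 -m crank '[0,0.57,-0.14,0.28,0,0,0,0,0.57,-0.14,0.28,0,0,0,0,0.38,0,0.1,0,0,0,0,0.38,0,0.1,0,0,0,0,0.51,-0.04,0.14,0,0,0,0,0.52,-0.1,0.14,0,0,0,0,0.52,-0.16,0.15,0,0,0,0,0,0,0,0,0,0]'; python3 - <<'E'
from traj import *
p=load();s=arm.get_state(); R,t=page(p)
print(s['position'],s['ft_force'],R.T@(s['position']-t))
im=arm.capture("side")[200:330,285:420]; cv2.imwrite("pics/side12.png",cv2.resize(im[:,:,::-1],None,fx=4,fy=4,interpolation=cv2.INTER_CUBIC))
E
```

```text
t: 18.15
position: [472.4, 182.5, 35.3]
tcp_rot: [[0.952, 0.246, 0.183], [-0.178, -0.044, 0.983], [0.25, -0.968, 0.002]]
ft_force: [-0.4, 0.2, 0.3]
opening: 0.1
[472.43 182.48  35.28] [-0.44  0.23  0.28] [-99.86 131.39   1.16]
```

View pics/side12.png

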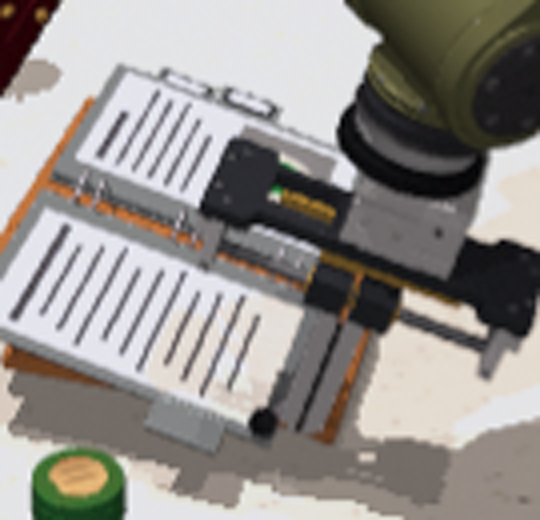

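Holder is swinging in (ball at about pixel (351,305)); continuing.

```bash
python3 -m crank '[0,0.51,-0.22,0.17,0,0,0,0,0.5,-0.28,0.16,0,0,0,0,0.48,-0.35,0.15,0,0,0,0,0.44,-0.41,0.14,0,0,0,0,0.4,-0.47,0.13,0,0,0,0,0.35,-0.52,0.12,0,0,0,0,0.3,-0.57,0.11,0,0,0,0,0,0,0,0,0,0,0,-0.3,0.3,0.1,0,0,0,0,-0.3,0,1,0,0,0,0,-1.2,0,4.5,0,0,0,0,-1,0,4,0,0,0,0,-4,-4,2,0,0,0,0,-4,-4,2,0,0,0,0,-4,-4,0,0,0,0,0,0,0,0,0,0,0]'; python3 - <<'E'
from traj import *
p=load();s=arm.get_state(); R,t=page(p)
print(s['position'],s['ft_force'])
for c,(y0,y1,x0,x1) in dict(side=(200,330,265,420),top=(185,310,215,395)).items():
  im=arm.capture(c)[y0:y1,x0:x1]; cv2.imwrite(f"pics/{c}13.png",cv2.resize(im[:,:,::-1],None,fx=4,fy=4,interpolation=cv2.INTER_CUBIC))
E
```

```text
t: 20.2
position: [352.4, 36.1, 182.0]
tcp_rot: [[0.951, 0.249, 0.185], [-0.18, -0.044, 0.983], [0.253, -0.968, 0.003]]
ft_force: [0.5, -0.1, 0.1]
opening: 0.2
[352.39  36.1  182.03] [ 0.48 -0.11  0.06]
```

View pics/side13.png

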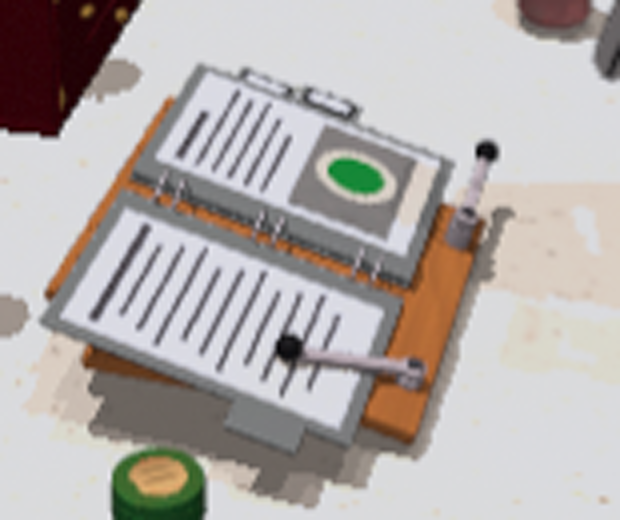

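View pics/top13.png

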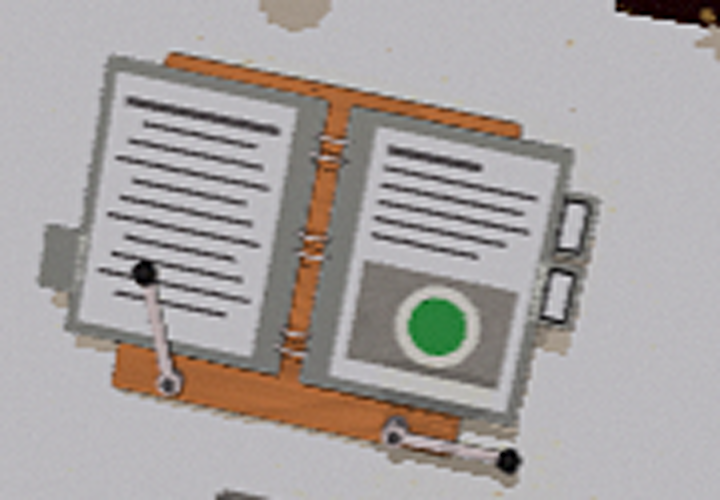

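```bash
python3 -c "
from cell import arm
print(arm.job_done())"
```

```text
the job is handed in; nothing more can be done
None
```

The recipe page is turned and the job is handed in, at about 20 s of the 67 s allowed. `job_done` gives no verdict, so the results below are from my own checks.

**What I did**
- I pushed the right-hand holder straight out with the closed fingers.
- I lifted the top leaf from beneath its tab with a tilted finger and turned it over the rings at about 0.8 rad/s.
- I pressed it flat on the left, with about 17 N read at the wrist (13 N of it vertical).
- I then swung the left-hand holder in over the turned leaf and backed the arm away clear.

**Last checks, from the final pictures**
- **Top leaf:** in the side view its far corner is at (275.5, 280.8), against (275.4, 280.6) predicted for fully flat. Its near corner is at (353, 310), against (353.5, 311.6), so the leaf is flat to within measurement.
- **Earlier flatness reading:** before I swung the left holder, the same corners suggested about 3.12 rad. That is already above the 3.07 limit.
- **Left holder:** across the turned leaf, commanded to about 1.2 rad.
- **Right holder:** still out, at about 1.6 rad.
- **Next leaf:** still flat at the right.
- **Stand:** shows no visible shift.
- **Things standing around:** I did not re-measure them at the end. The arm kept well clear of them.
- **Wrist force:** back to noise level (about 0.5 N), and the robot touches nothing.

No check failed.

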